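# Trace the seal groove of an engine cover with a sprung probe

## Task

Take the groove probe from its rest and check the seal groove of the engine cover for nicks: let its tip come down from well above onto the groove floor at the end by the round boss and draw it slowly along the whole groove to the other end, the sprung nose lightly pushed in all the way, neither lifting off nor driven hard against its stop, and then hang the probe back upright in its rest. The cover is clamped at an unknown height and not level, so feel how high the groove is as you go; leave the other things on the bench where they are.

Things in the scene. Friction and masses are not known exactly. Their poses are not given: they have to be found in the camera images.
- holder: Dark steel work-holder fixed to the bench, base 150 x 146 mm, cheeks 106 high at y = +-66; origin under its centre. An aluminium engine cover (190 along x, 110 along y) is clamped face up between them. Its height and slope differ each time and are NOT reported: the middle of the groove floor lies 95 +-7 above the bench, and it slopes along x by up to 0.11 rad either way.
- probe: Groove probe standing in its rest, 0.13 kg. Origin: centre of its collar's underside, z up. Black square grip 22 x 22 mm (faces square to x, y), z = 6 to 66; collar 34 across, z = 0 to 6; barrel 14 across, z = -30 to 0; sprung nose 5 thick, ball end at z = -60. The nose slides in up to 7 mm: starts at 1 N, 6 N at 7 mm, then a hard stop.
- probe_tip (a point): lowest point of the probe's nose (at z = -60 mm of the probe when the nose is out, up to -53 mm when pushed in)
- rest: Grey plastic rest fixed to the bench, 76 x 76 mm, 80 mm high, origin under its centre: a top plate with a round 26 mm hole in the middle on two side walls. The probe hangs in the hole, its collar on the plate.
- rest_seat (a point): centre of the hole at the top face of the rest: the probe's origin lies here when it hangs in the rest
- spray_can: plain grey can, 60 mm across, 120 high, bystander; origin under its centre
- wrench: loose steel wrench, about 180 mm, bystander
- bolt_cup: open steel cup, 64 mm across, 60 high, bystander; origin under its centre
- seam0 (a point): point 0 of 0 to 7 on the groove's centre line: the start, at the round boss end. x, y true; height only nominal: the floor is up to 15 mm higher or lower. In the holder's frame (mm): (-70, -15), 95 up. The seal groove in the cover's face is 9 mm wide, 6 deep, with flat floor and closed ends 6 mm beyond points 0 and 7. Boss: 42 across, 12 high.
- seam1 (a point): point 1 of 0 to 7 on the groove's centre line: a quarter of the way: middle of the first straight. x, y true; height only nominal: the floor is up to 15 mm higher or lower. In the holder's frame (mm): (-47.5, -15), 95 up.
- seam2 (a point): point 2 of 0 to 7 on the groove's centre line: the first bend. x, y true; height only nominal: the floor is up to 15 mm higher or lower. In the holder's frame (mm): (-25, -15), 95 up.
- seam3 (a point): point 3 of 0 to 7 on the groove's centre line: a third of the slanted run. x, y true; height only nominal: the floor is up to 15 mm higher or lower. In the holder's frame (mm): (-8.3, -5), 95 up.
- seam4 (a point): point 4 of 0 to 7 on the groove's centre line: two thirds of the slanted run. x, y true; height only nominal: the floor is up to 15 mm higher or lower. In the holder's frame (mm): (8.3, 5), 95 up.
- seam5 (a point): point 5 of 0 to 7 on the groove's centre line: the second bend. x, y true; height only nominal: the floor is up to 15 mm higher or lower. In the holder's frame (mm): (25, 15), 95 up.
- seam6 (a point): point 6 of 0 to 7 on the groove's centre line: middle of the last straight. x, y true; height only nominal: the floor is up to 15 mm higher or lower. In the holder's frame (mm): (47.5, 15), 95 up.
- seam7 (a point): point 7 of 0 to 7 on the groove's centre line: the far end, by the square pad. x, y true; height only nominal: the floor is up to 15 mm higher or lower. In the holder's frame (mm): (70, 15), 95 up. Pad: 32 mm square, 10 high.
Mind the look-alikes: they are no part of the job. There is more than one size of the probe; the job needs the middle-sized. What is shaped like the rest but pink is not meant.

How it is judged:
By the outcome, as a careful person would: the job done as asked, in the order asked, and still so for the second after the job is handed in, with the robot touching nothing.
It also fails if it takes over 72 s, if anything falls off the work surface, if the arm or the gripper's body presses on something with over 40 N, if the wrist force passes 120 N, or if a joint passes its speed limit or range.

## Robot

A 7-joint arm with a two-finger parallel gripper is mounted at the origin on the work surface. World frame = base frame: x ahead of the robot, y to its left, z up, the work surface at z = 0. Lengths are in m, angles in rad, forces in N, time in s.
With the tool pointing down it reaches from about 0.35 to 0.9 m from the base axis. Payload 7.2 kg.
Tool frame: the origin (TCP) lies on the centre line of the jaws, within the pads' length; the fingertips stand 17 mm ahead of it and the grasp point (between the pads) lies 2 mm behind it (arm.tip_extent is the distance from the TCP to the fingertips, in m); z points along the fingers, y is the line along which they close (so a half turn about z gives the same grasp; the last joint's range is limited). The gripper opens to 88 mm and grips with 3 to 60 N. Pads are 20 mm wide; open, the fingers measure 115 mm over their backs; the gripper's body (75 mm by 178 mm) begins 61 mm behind the grasp point.
Start: joints at [-1.272, 0.411, -0.013, 1.596, 0.006, 1.134, -0.082], TCP at [0.224, 0.583, 0.214] pointing down, gripper open.
Joint ranges: [-2.95, 2.95], [-0.29, 1.99], [-1.47, 1.44], [0.14, 2.54], [-1.03, 4.17], [0.13, 1.85], [-2.86, 2.86]. Speed limits (rad/s): [2.39, 2.39, 3.01, 3.01, 3.14, 3.14, 3.14].

## Interface

Orientations are given as a unit quaternion [w, x, y, z].
In Python, from bench import arm gives the robot as it stands. Calls block until the motion is done:
- arm.goto(position, orientation): joint-space move of the TCP to a pose.
- arm.servo_line(position, rate=0.15, rot=None, max_force=None): straight line of the TCP; rot=None keeps the orientation; rate is the mean speed in m/s. With max_force (N) it stops when the force on the tool has changed by that much, and returns True; else False.
- arm.move_j(angles): joint-space move.
- arm.command_gripper(opening, newtons=None): finger opening in m; newtons is the grip in N (None keeps the last); returns when the fingers have stopped.
- arm.dwell(seconds).
- arm.ik(position, orientation): joint angles nearest the present ones, or None.
- arm.get_image(name): name is "scene" or "top" or "wrist"; returns the picture (480x640x3 uint8, blue, green, red); there is no depth.
- arm.calibration(name): a dict with "camera_matrix" (3x3 intrinsics, pixels), "k1" (the pictures are not rectified: a ray, as slopes to the right and down, at radius r is drawn at 1 + k1 r^2 times it, then the intrinsics apply), "extrinsics" (4x4, takes a point from camera to world coordinates). Camera axes: x right, y down, z forward; pixel columns grow to the right and rows downward; lengths in m; the calibration is good to about 2 mm. A picture is of the moment at which its call begins: read the wrist's pose just before it. calibration takes no time and is no camera call; for the wrist camera it gives the pose at the moment of the call.
A pose or a line that the arm cannot do raises arm.PlanningError and nothing moves.
- arm.close_job(): hands the job in; it is judged then, once.
Trained networks look in the newest picture that a camera, given by its name, has taken for a name from the list of things; names that differ only in an ending like _2 or _b are one class to them, and where a whole thing is asked for, a point or a joint stands for the part that bears it (a point fixed in the world has none). Each returns a list of dicts, best first, with "confidence" (0 to 1); they miss things now and then, are a little off and sometimes report something else, mostly with a low value. They report only what shows in the picture. A call takes as long as a camera call. They do not tell look-alikes from the thing itself.
- arm.search_frame(camera, query): "position" ([column, row] in pixels, amid what is visible of it).
- arm.silhouettes(camera, query): "pixels" (480x640 bool, what is visible of it) and "position" ([column, row] in pixels, amid what is visible of it).
- arm.landmark_of(camera, query): "position" ([column, row] in pixels: a listed point, or the origin of a listed thing).
Readings, each from a call of its own:
- arm.current_t(): time.
- arm.current_joint_positions(): joint angles.
- arm.current_joint_velocities(): joint speeds.
- arm.current_joint_efforts(): joint torques, N m.
- arm.current_ee_pos(): TCP position.
- arm.current_ee_rot(): TCP orientation.
- arm.current_contact_force(): force on the tool from outside, world axes, zero at the start.
- arm.current_torque(): the same for the moment, N m.
- arm.current_gripper_width(): finger opening in m.
- arm.current_grip_force(): force on a finger pad.
Only numpy, scipy, OpenCV 4.12 (cv2) and the standard library are available. Lean on these libraries where they do the work, as an engineer would, in place of code of your own. Each camera call takes 0.05 s, during which the arm holds its last target. There are 200 camera calls.

## Working session

There is one attempt and no reset: what is moved stays moved. The work goes in short steps, each a Python script; the robot and the scene stay as the last script left them, time stands still between calls to the robot, and variables do not carry over. Pictures are saved under pics/ and viewed, at most 10 in all, crops included, and the job is handed in when it is done.

```bash
mkdir -p pics; ls; python3 - <<'E'
from bench import arm
import cv2,numpy as np
for c in("top","scene"):
    im=arm.get_image(c); cv2.imwrite(f"pics/{c}0.png",im)
    k=arm.calibration(c); print(c,k["camera_matrix"].tolist(),k["k1"],np.round(k["extrinsics"],3).tolist())
    for q in("probe","rest","holder","rest_seat","seam0","seam7"):
        print(q,[(np.round(d["position"]).tolist(),round(d["confidence"],2)) for d in arm.landmark_of(c,q)])
print(arm.current_t(),arm.current_ee_rot())
E
```

```text
pics
top [[474.65614898346445, 0.0, 323.64917705987114], [0.0, 474.65614898346445, 244.11167707081927], [0.0, 0.0, 1.0]] 0.04425562168830643 [[0.028, -0.991, 0.13, 0.464], [-1.0, -0.027, 0.011, -0.009], [-0.007, -0.131, -0.991, 0.884], [0.0, 0.0, 0.0, 1.0]]
probe [([419.0, 274.0], 0.72), ([231.0, 231.0], 0.71), ([412.0, 330.0], 0.61), ([327.0, 360.0], 0.2)]
rest [([412.0, 276.0], 0.96), ([488.0, 297.0], 0.56)]
holder [([208.0, 253.0], 0.7), ([221.0, 232.0], 0.57)]
rest_seat [([503.0, 295.0], 0.93), ([420.0, 272.0], 0.74), ([329.0, 362.0], 0.65)]
seam0 [([207.0, 234.0], 0.9), ([180.0, 257.0], 0.8), ([153.0, 266.0], 0.72), ([166.0, 264.0], 0.7), ([189.0, 249.0], 0.68), ([233.0, 229.0], 0.66), ([196.0, 242.0], 0.58), ([220.0, 235.0], 0.56)]
seam7 [([207.0, 234.0], 0.9), ([180.0, 257.0], 0.8), ([153.0, 266.0], 0.72), ([166.0, 264.0], 0.7), ([189.0, 249.0], 0.68), ([233.0, 229.0], 0.66), ([196.0, 242.0], 0.58), ([220.0, 235.0], 0.56)]
scene [[596.0948917602556, 0.0, 322.9345854538791], [0.0, 596.0948917602556, 239.01892627479552], [0.0, 0.0, 1.0]] -0.0854442138063531 [[0.575, 0.593, -0.564, 1.128], [0.818, -0.41, 0.404, -0.405], [0.008, -0.693, -0.721, 0.801], [0.0, 0.0, 0.0, 1.0]]
probe [([204.0, 224.0], 0.97), ([226.0, 271.0], 0.93), ([269.0, 242.0], 0.71), ([288.0, 402.0], 0.38)]
rest [([230.0, 299.0], 0.85), ([149.0, 322.0], 0.6)]
holder []
rest_seat [([135.0, 291.0], 0.7), ([227.0, 266.0], 0.66), ([418.0, 172.0], 0.16)]
seam0 [([409.0, 200.0], 0.88), ([427.0, 164.0], 0.85), ([436.0, 159.0], 0.79), ([424.0, 184.0], 0.78), ([421.0, 170.0], 0.77), ([420.0, 179.0], 0.62), ([419.0, 196.0], 0.57)]
seam7 [([409.0, 200.0], 0.88), ([427.0, 164.0], 0.85), ([436.0, 159.0], 0.79), ([424.0, 184.0], 0.78), ([421.0, 170.0], 0.77), ([420.0, 179.0], 0.62), ([419.0, 196.0], 0.57)]
0.7 [1.50871240e-06 1.82377544e-01 9.83228575e-01 2.65228069e-05]
```

View pics/top0.png

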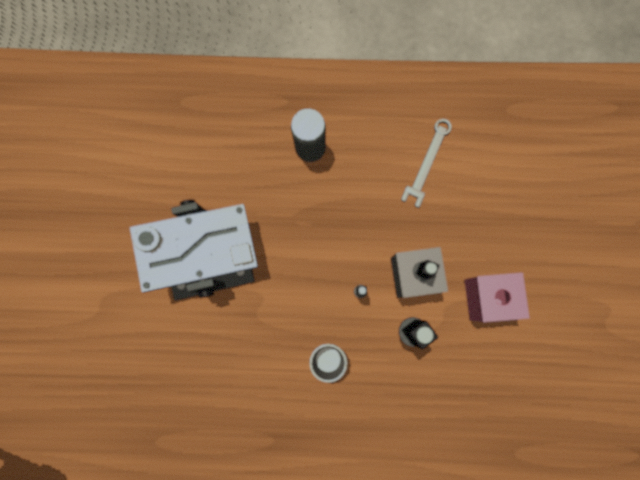

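View pics/scene0.png

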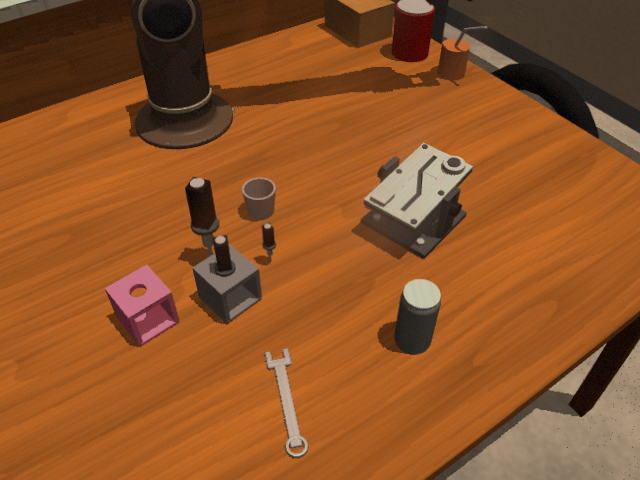

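The grey rest at about (425,270) holds the middle-sized probe. A large probe stands at (420,335) and a small one at (361,291). The cover's boss is at (148,238), so the groove starts at about (150,265) and ends at (237,230). Next I'll fit the poses and go above the rest.

```bash
cat > h.py <<'E'
from bench import arm
import cv2,numpy as np
from scipy.optimize import least_squares
from scipy.spatial.transform import Rotation as R
def proj(k,P):
    P=np.atleast_2d(P); E=k["extrinsics"]; p=(P-E[:3,3])@E[:3,:3]
    s=p[:,:2]/p[:,2:]; s=s*(1+k["k1"]*(s**2).sum(1,keepdims=True))
    K=k["camera_matrix"]; return s*[K[0][0],K[1][1]]+[K[0][2],K[1][2]]
def onplane(k,uv,z):
    return least_squares(lambda a:(proj(k,[a[0],a[1],z])-uv).ravel(),[.45,0.]).x
S=np.array([(-70,-15),(-47.5,-15),(-25,-15),(-8.3,-5),(8.3,5),(25,15),(47.5,15),(70,15)])/1000
def seam(p):  # x,y,yaw,z,slope
    c,s=np.cos(p[2]),np.sin(p[2])
    return np.c_[p[0]+c*S[:,0]-s*S[:,1],p[1]+s*S[:,0]+c*S[:,1],p[3]+p[4]*S[:,0]]
def fit(obs,p0,slope=True): # obs: list of (calib, uv Nx2) matched to nearest seam point
    def f(p):
        r=[]
        for k,uv in obs:
            q=proj(k,seam(p)); d=uv[:,None]-q[None]; i=(d**2).sum(2).argmin(1)
            r.append(d[np.arange(len(uv)),i].ravel())
        return np.r_[np.concatenate(r),(p[3]-.095)/.005,p[4]/.06]
    return least_squares(f,p0,loss="soft_l1",f_scale=2)
def rot(yaw): # tool down
    q=(R.from_euler("z",yaw)*R.from_quat([1,0,0,0])).as_quat(); return np.r_[q[3],q[:3]]
E
python3 - <<'E'
from h import *
T,C=arm.calibration("top"),arm.calibration("scene")
ut=np.array([[207,234],[180,257],[153,266],[166,264],[189,249],[233,229],[196,242],[220,235]],float)
uc=np.array([[409,200],[427,164],[436,159],[424,184],[421,170],[420,179],[419,196]],float)
a=onplane(T,ut[2],.095);b=onplane(T,ut[5],.095);m=(a+b)/2
yaw=np.arctan2(*(b-a)[::-1])-np.arctan2(30,140)
for o in ([(T,ut)],[(T,ut),(C,uc)]):
    r=fit(o,[*m,yaw,.095,0]); print("holder",np.round(r.x,4),r.cost)
print("seat",onplane(T,[420,272],.08),onplane(C,[227,266],.08))
print("gripmid",onplane(T,[428,268],.146),onplane(C,[220,240],.146))
p=onplane(T,[420,272],.08)
for y in(0,np.pi,np.pi/2,-np.pi/2):
    print(y,arm.ik([*p,.26],rot(y)),arm.ik([*p,.12],rot(y)),arm.ik([*m,.2],rot(y)))
W=arm.calibration("wrist")["extrinsics"]; print(np.round(W,3),arm.current_ee_pos())
E
```

```text
holder [ 0.5567  0.2173 -1.3118  0.096  -0.033 ] 10.910814422942046
holder [ 0.5576  0.2181 -1.3233  0.0948 -0.0648] 28.340139778138283
seat [ 0.52624409 -0.16456746] [ 0.52536181 -0.16271864]
gripmid [ 0.52768033 -0.16416982] [ 0.52802929 -0.16821878]
0 [-0.5519706   0.35495427  1.01148305  1.75979921 -0.32088604  1.20542743
 -1.0224251 ] [-0.57226033  0.64866402  1.14428917  1.92571202 -0.69446109  1.03412967
 -0.68792539] [-0.93971562  0.427245    0.66500859  1.71770212 -0.29136746  1.09755184
 -1.75482086]
3.141592653589793 [-0.47927444  0.32091654  0.8970621   1.75646903 -0.26839612  1.19328972
  2.06392852] [-0.28210718  0.44647054  0.65598227  1.91067581 -0.34349873  0.89785493
  2.11488864] [-0.56554476  0.3739883   0.14779697  1.69271784 -0.06105718  1.07937585
  1.17180526]
1.5707963267948966 [-0.51615193  0.3365379   0.95366175  1.75819207 -0.29328254  1.19866291
  0.51938272] [-0.49666131  0.56258108  0.9928124   1.92219546 -0.57201306  0.97065927
  0.76597846] [-0.77613195  0.39108658  0.43179741  1.70724772 -0.18159736  1.0829269
 -0.28755014]
-1.5707963267948966 [-0.68015998  0.47735823  1.26993629  1.76496174 -0.47883606  1.26088983
 -2.43001759] [-0.6153322   0.729637    1.25546878  1.92756697 -0.79131543  1.09949092
 -2.16795364] [-0.34471797  0.38115649 -0.14483589  1.67685829  0.06065723  1.08795586
  2.63411308]
[[ 0.359  0.903  0.236  0.16 ]
 [ 0.933 -0.347 -0.092  0.609]
 [-0.001  0.253 -0.967  0.384]
 [ 0.     0.     0.     1.   ]] [0.22414678 0.58342672 0.21355906]
```

```bash
python3 - <<'E'
from h import *
arm.goto([.526,-.164,.27],rot(0)); print(arm.current_t(),arm.current_ee_pos())
W=arm.calibration("wrist"); im=arm.get_image("wrist"); cv2.imwrite("pics/w1.png",im)
for q in("probe","rest_seat","rest"):
    for d in arm.landmark_of("wrist",q): print(q,np.round(d["position"]),round(d["confidence"],2),onplane(W,d["position"],0 if q=="rest" else .08))
print(proj(W,[[.526,-.164,.08],[.526,-.164,.146]]))
E
```

```text
3.5417 [ 0.52635778 -0.16298781  0.26979598]
probe [304. 306.] 0.86 [ 0.42605771 -0.15544878]
probe [320. 219.] 0.74 [ 0.52669698 -0.1729672 ]
probe [231. 242.] 0.55 [ 0.50155906 -0.07634519]
rest_seat [442. 254.] 0.94 [ 0.4882478  -0.30871938]
rest_seat [314. 218.] 0.83 [ 0.52755117 -0.16601394]
rest [414. 237.] 0.96 [ 0.48769599 -0.30110682]
rest [317. 212.] 0.91 [ 0.52178053 -0.17157154]
rest [ 10. 165.] 0.55 [0.58606431 0.23837229]
[[311.81105759 219.92439923]
 [312.09011248 234.04816244]]
```

View pics/w1.png

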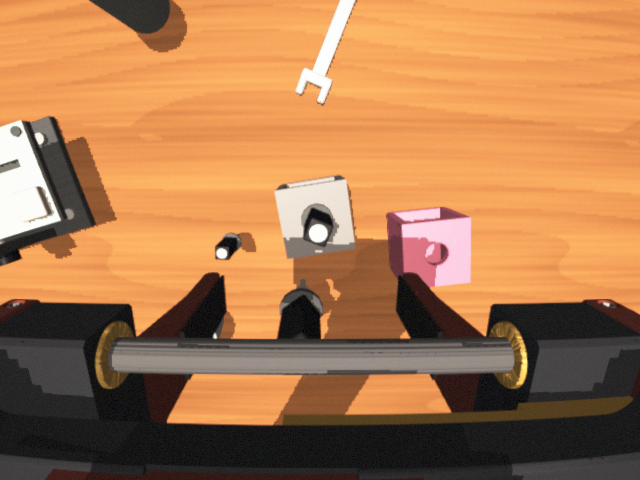

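The wrist view shows the rest centred at about (316,217), the probe's white top at (318,233), the large probe at (300,310) and the pink rest at (430,250). I need a crop to get the grip's yaw.

```bash
python3 - <<'E'
from h import *
W=arm.calibration("wrist"); im=cv2.imread("pics/w1.png")
c=cv2.resize(im[165:270,260:370],None,fx=5,fy=5,interpolation=cv2.INTER_CUBIC); 
# rest top corners from the picture vs world
for uv in [(276,187),(348,177),(356,247),(289,257)]: print(uv,onplane(W,uv,.08))
print("top",onplane(W,(318,233),.146))
cv2.imwrite("pics/c1.png",np.clip(c.astype(float)*1.0,0,255))
g=cv2.convertScaleAbs(c,alpha=3); cv2.imwrite("pics/c1.png",g)
E
```

```text
(276, 187) [ 0.56081476 -0.12708457]
(348, 177) [ 0.57122718 -0.20215072]
(356, 247) [ 0.49577882 -0.21296757]
(289, 257) [ 0.48431983 -0.13956734]
top [ 0.52673199 -0.16980952][ WARN:0@0.091] global loadsave.cpp:1063 imwrite_ Unsupported depth image for selected encoder is fallbacked to CV_8U.
```

View pics/c1.png

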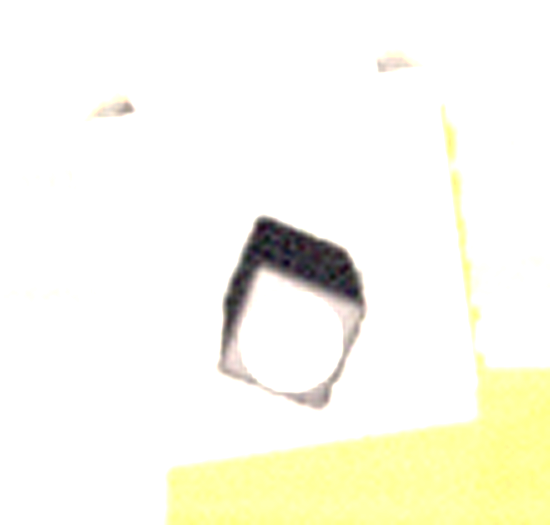

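```bash
python3 - <<'E'
from h import *
W=arm.calibration("wrist")
c=np.array([onplane(W,np.array(p)/5+[260,165],.146) for p in[(222,370),(322,407),(362,295),(258,265)]])
v=c[1]-c[0]; yb=np.arctan2(v[1],v[0])+np.pi/2; v=c[3]-c[0]; yl=np.arctan2(v[1],v[0])
print("corners",c,"yaw",yb,yl,"ctr",c.mean(0))
y=(yb+yl)/2; p=c.mean(0)
assert abs(y+.3)<.2 and np.hypot(*(p-[.527,-.169]))<.006
arm.goto([*p,.2],rot(y))
arm.servo_line([*p,.118],rate=.08); print(arm.current_contact_force())
arm.command_gripper(.015,25)
print(arm.current_t(),arm.current_gripper_width(),arm.current_grip_force(),arm.current_ee_pos(),arm.current_contact_force())
np.save("g.npy",np.r_[arm.current_ee_pos(),y])
cv2.imwrite("pics/w2.png",arm.get_image("wrist"))
E
```

```text
corners [[ 0.52126546 -0.15778646]
 [ 0.51447638 -0.17559332]
 [ 0.53484215 -0.18238926]
 [ 0.54016402 -0.16414087]] yaw -0.3642499225890763 -0.32436233588800567 ctr [ 0.527687   -0.16997748]
[-0.39645224 -0.68877095 -0.11823652]
6.325 0.02190651307300675 24.98249351978302 [ 0.52771158 -0.16991307  0.11795444] [-0.35405261 -0.1423873  -0.08693234]
```

```bash
python3 - <<'E'
from h import *
g=np.load("g.npy"); q=rot(g[3])
arm.servo_line([g[0],g[1],.26],rate=.15)
print(arm.current_gripper_width(),arm.current_contact_force())
s=seam([.5572,.218,-1.317,.095,0]); print(s[0],s[7])
arm.goto([s[0][0],s[0][1],.26],q); arm.dwell(.3)
print(arm.current_t(),arm.current_ee_pos(),arm.current_contact_force())
W=arm.calibration("wrist"); im=arm.get_image("wrist"); cv2.imwrite("pics/w3.png",im)
p=np.array(arm.current_ee_pos()); print("tip proj",proj(W,[p-[0,0,.098]]))
D=arm.landmark_of("wrist","seam0"); print([np.round(d["position"],1).tolist()+[round(d["confidence"],2)] for d in D])
print("tip",[np.round(d["position"],1).tolist()+[round(d["confidence"],2)] for d in arm.landmark_of("wrist","probe_tip")])
uv=np.array([d["position"] for d in D if d["confidence"]>.4])
r=fit([(W,uv)],[.5572,.218,-1.317,.095,0]); print(np.round(r.x,4),r.cost)
print(np.round(proj(W,s),0).tolist())
E
```

```text
0.02196348321706468 [-0.32772936  0.3219534  -1.60680182]
[0.52510487 0.28199143 0.095     ] [0.58929513 0.15400857 0.095     ]
9.4333 [0.52539187 0.28133917 0.26011116] [-0.41307084  0.82061239 -1.58877835]
tip proj [[310.69655991 241.05502468]]
[[358.1, 181.3, 0.95], [352.1, 198.3, 0.79], [330.9, 217.3, 0.78], [415.0, 118.1, 0.7], [313.2, 223.5, 0.69], [366.5, 161.8, 0.59], [395.2, 132.1, 0.59], [374.5, 145.0, 0.57]]
tip [[416.9, 119.4, 0.75], [574.5, 144.2, 0.51]]
[ 0.5558  0.2161 -1.3079  0.0881 -0.0187] 13.650147257550882
[[310.0, 225.0], [329.0, 212.0], [348.0, 199.0], [357.0, 181.0], [366.0, 163.0], [375.0, 144.0], [395.0, 130.0], [415.0, 117.0]]
```

View pics/w3.png

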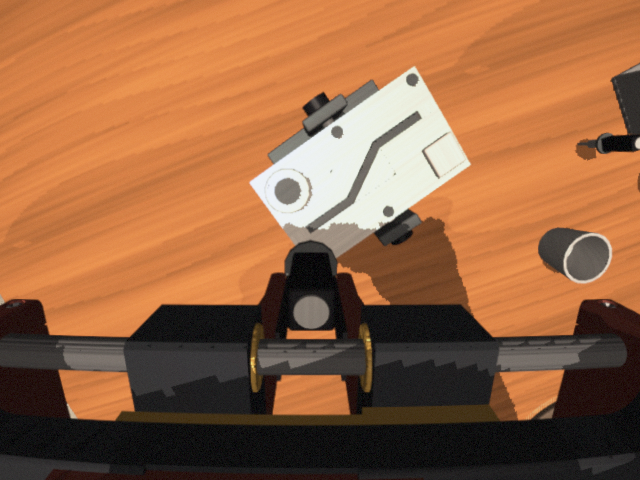

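The whole groove shows, from about (312,230) to (418,115), with the tip hidden behind the collar. I'll refine the pose using the dark groove pixels.

```bash
cat > fine.py <<'E'
from h import *
def poly(p,dz,off=0,n=12,ext=.006): # centreline samples at height dz above the floor
    P=S.copy(); P[0,0]-=ext; P[7,0]+=ext
    V=P[[0,2,5,7]]; L=[]
    for a,b in zip(V[:-1],V[1:]):
        d=(b-a)/np.hypot(*(b-a)); nrm=np.array([-d[1],d[0]])
        L.append(a+np.linspace(0,1,n)[:,None]*(b-a)+off*nrm)
    L=np.vstack(L); c,s=np.cos(p[2]),np.sin(p[2])
    return np.c_[p[0]+c*L[:,0]-s*L[:,1],p[1]+s*L[:,0]+c*L[:,1],p[3]+p[4]*L[:,0]+dz]
def mask(im,W,p0):
    g=cv2.cvtColor(im,cv2.COLOR_BGR2GRAY).astype(float)
    z=np.zeros(g.shape,np.uint8); cv2.polylines(z,[np.round(proj(W,poly(p0,.006))).astype(int)],False,1,16)
    loc=cv2.morphologyEx(g.astype(np.uint8),cv2.MORPH_CLOSE,np.ones((21,21)))
    m=((g<.6*loc)&(z>0)).astype(np.uint8)
    n,l,st,_=cv2.connectedComponentsWithStats(m,connectivity=8); return l==1+st[1:,4].argmax()
def finefit(im,W,p0,zs=.004,ss=.05,z0=.095,s0=0):
    m=mask(im,W,p0); v,u=np.nonzero(m); uv=np.c_[u,v].astype(float)
    e0=uv[np.argmax(((uv-proj(W,poly(p0,.006))[-1])**2).sum(1))]; e1=uv[np.argmax(((uv-proj(W,poly(p0,.006))[0])**2).sum(1))]
    def f(p):
        q=proj(W,poly(p,.006,n=60)); d=uv[:,None]-q[None]; i=(d**2).sum(2).argmin(1)
        r=d[np.arange(len(uv)),i]
        return np.r_[r.ravel()/3,(q[0]-e0),(q[-1]-e1),(p[3]-z0)/zs,(p[4]-s0)/ss]
    return least_squares(f,p0),m
E
python3 - <<'E'
from fine import *
W=arm.calibration("wrist"); im=cv2.imread("pics/w3.png")
r,m=finefit(im,W,np.array([.5558,.2161,-1.3079,.09,-.0187])); p=r.x; print(np.round(p,4),r.cost,m.sum())
print(np.round(seam(p),4)); np.save("p.npy",p)
x0,y0=270,60;c=cv2.resize(im[y0:260,x0:480],None,fx=3.5,fy=3.5,interpolation=cv2.INTER_CUBIC)
for off,col in((.0045,(0,0,255)),(-.0045,(0,255,0))):
    cv2.polylines(c,[np.round((proj(W,poly(p,.006,off))-[x0,y0]+.5)*3.5).astype(int)],False,col,1)
cv2.imwrite("pics/c3.png",c)
E
```

```text
[ 0.556   0.2173 -1.2996  0.0867 -0.0404] 463.9636575503319 1377
[[0.5228 0.2807 0.0895]
 [0.5288 0.2591 0.0886]
 [0.5349 0.2374 0.0877]
 [0.549  0.224  0.087 ]
 [0.5631 0.2107 0.0863]
 [0.5772 0.1973 0.0857]
 [0.5832 0.1756 0.0848]
 [0.5892 0.1539 0.0839]]
```

View pics/c3.png

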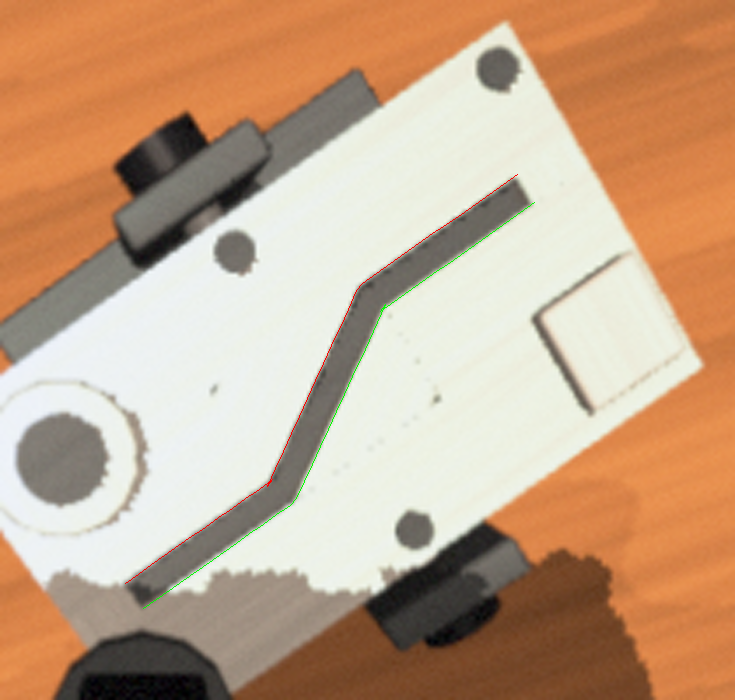

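The overlay lines sit on the groove walls within about 0.5 mm. Now I'll descend at point 0 and feel for the floor.

```bash
python3 - <<'E'
from h import *
p=np.load("p.npy"); s=seam(p)[0]
arm.goto([s[0],s[1],.26],rot(np.load("g.npy")[3]))
arm.servo_line([s[0],s[1],.212],rate=.06); arm.dwell(.3)
F=[]
for _ in range(8): F.append(arm.current_contact_force()); arm.dwell(.02)
F=np.array(F); b=F.mean(0); print("base",b,F.std(0),arm.current_t()); np.save("b.npy",b)
hit=arm.servo_line([s[0],s[1],.172],rate=.012,max_force=2.0)
print(hit,arm.current_ee_pos(),np.array(arm.current_contact_force())-b)
arm.dwell(.2); print(arm.current_ee_pos(),np.array(arm.current_contact_force())-b,arm.current_torque(),arm.current_t())
E
```

```text
base [-0.26188806  0.06712512 -1.65442588] [0.46849777 0.40197125 0.54256269] 11.2167
True [0.52262979 0.2807858  0.19125319] [1.35773297 0.86831282 2.10268105]
[0.52254622 0.28079218 0.19120197] [1.2991521  0.45584792 3.21921766] [ 0.15954642 -0.11565429  0.03642719] 13.1917
```

```bash
cat >> h.py <<'E'
def force(n=12):
    F=[]
    for _ in range(n): F.append(arm.current_contact_force()); arm.dwell(.012)
    return np.mean(F,0)-np.load("b.npy")
E
python3 - <<'E'
from h import *
p=np.load("p.npy"); n=np.array([-np.sin(p[2]),np.cos(p[2]),0]); d=np.array([n[1],-n[0],0])
c=np.array(arm.current_ee_pos()); f=force(20); print("F",f,"along n",f@n,"along d",f@d)
for sg in(1,-1):
    for k in(.7,1.4,2.1,2.8):
        arm.servo_line(c+sg*k*.001*n,rate=.008); f=force(); print(sg,k,"z",round(f[2],2),"n",round(f@n,2),"d",round(f@d,2), np.round((np.array(arm.current_ee_pos())-c)@n*1000,2))
        if abs(f@n)>2.2: break
arm.servo_line(c,rate=.01); f=force(20); print(f,f@n,arm.current_t())
E
```

```text
F [1.12701782 0.27198026 2.89141334] along n 1.1586863328068233 along d 0.03985490412418044
1 0.7 z 2.95 n 0.22 d 0.1 0.51
1 1.4 z 2.94 n -1.49 d 0.24 1.1
1 2.1 z 3.12 n -1.18 d 0.47 2.1
1 2.8 z 2.81 n -0.9 d 0.42 2.92
-1 0.7 z 2.65 n 1.75 d 0.45 -0.57
-1 1.4 z 2.57 n 2.86 d 0.32 -1.14
[ 1.11228788 -0.28141054  3.13302134] 0.9962572666777642 16.2833
```

```bash
python3 - <<'E'
from h import *
p=np.load("p.npy"); n=np.array([-np.sin(p[2]),np.cos(p[2]),0]); d=np.array([n[1],-n[0],0])
c=np.array(arm.current_ee_pos()); np.save("c.npy",c); print(c)
for k in(2.5,3.2,3.8,4.4,5,5.6):
    arm.servo_line(c+k*.001*n,rate=.01); f=force(); print(k,"z",round(f[2],2),"n",round(f@n,2),"d",round(f@d,2), np.round((np.array(arm.current_ee_pos())-c)@n*1000,2))
    if abs(f@n)>2.2: break
for k in(1.6,):
    arm.servo_line(c+k*.001*n,rate=.01); f=force(20); print(k,"z",round(f[2],2),"n",round(f@n,2),"d",round(f@d,2))
print(arm.current_t())
E
```

```text
[0.52229171 0.28067873 0.19108275]
2.5 z 3.22 n -1.87 d 0.58 2.22
3.2 z 2.59 n -1.7 d 0.31 3.24
3.8 z 2.77 n -1.44 d 0.42 3.89
4.4 z 2.9 n -0.84 d 0.45 4.48
5 z 2.95 n -1.57 d 0.39 4.9
5.6 z 3.05 n -2.49 d 0.15 5.4
1.6 z 2.52 n 1.99 d 0.2
19.225
```

```bash
python3 - <<'E'
from h import *
p=np.load("p.npy"); n=np.array([-np.sin(p[2]),np.cos(p[2]),0]); d=np.array([n[1],-n[0],0])
c=np.load("c.npy")
for L in((4.6,5.2,5.8,6.4),(3,-.4,-1,-1.6,-2.2)):
  for k in L:
    arm.servo_line(c+k*.001*n,rate=.012); f=force(20); print(k,"z",round(f[2],2),"n",round(f@n,2),"d",round(f@d,2), np.round((np.array(arm.current_ee_pos())-c)@n*1000,2))
    if abs(f@n)>3.6: break
arm.servo_line(c+2.2*.001*n,rate=.012); f=force(20);print("z",round(f[2],2),"n",round(f@n,2))
print(arm.current_t())
E
```

```text
4.6 z 2.84 n -1.61 d 0.6 4.27
5.2 z 3.05 n -1.42 d 0.5 5.16
5.8 z 3.06 n -2.66 d 0.42 5.61
6.4 z 2.87 n -3.34 d 0.61 6.29
3 z 2.71 n 1.73 d 0.11 3.46
-0.4 z 2.68 n 2.99 d 0.32 -0.23
-1 z 2.79 n 3.2 d -0.05 -0.91
-1.6 z 2.94 n 3.26 d -0.66 -1.62
-2.2 z 2.92 n 3.69 d -1.2 -2.15
z 2.98 n -1.62
24.175
```

The sideways force may be pivoting the probe in the pads. I'll raise the grip force and compare the white cap's position in the wrist image before and after.

```bash
python3 - <<'E'
from h import *
w4=arm.get_image("wrist"); cv2.imwrite("pics/w4.png",w4)
arm.command_gripper(.01,55)
f=force(16); n=np.array([.963,.268,0]); print(f,f@n,arm.current_gripper_width(),arm.current_ee_pos())
w5=arm.get_image("wrist")
W=arm.calibration("wrist"); print(W["camera_matrix"][0][0])
a=[cv2.imread("pics/w2.png"),cv2.imread("pics/w3.png"),w4,w5]
for im in a:
    g=cv2.cvtColor(im[280:345,280:342],cv2.COLOR_BGR2GRAY); t,m=cv2.threshold(g,0,255,cv2.THRESH_OTSU)
    n_,l,st,ce=cv2.connectedComponentsWithStats(m); i=1+st[1:,4].argmax(); print(t,st[i],ce[i]+[280,280])
cv2.imwrite("pics/m.png",np.hstack([cv2.resize(im[190:350,260:362],None,fx=1.9,fy=3) for im in a]))
print(arm.current_t())
E
```

```text
[-0.86229752 -1.25206269  2.86841784] -1.1659453080700013 0.021481556260113863 [0.52447997 0.28112323 0.19110163]
342.416144850386
104.0 [ 13  16  36  33 930] [310.83010753 312.02795699]
76.0 [ 13  16  36  33 924] [310.91991342 311.87662338]
76.0 [ 13  16  36  33 921] [310.90662324 311.89359392]
75.0 [ 13  16  36  33 923] [310.87540628 311.92091008]
24.625
```

View pics/m.png

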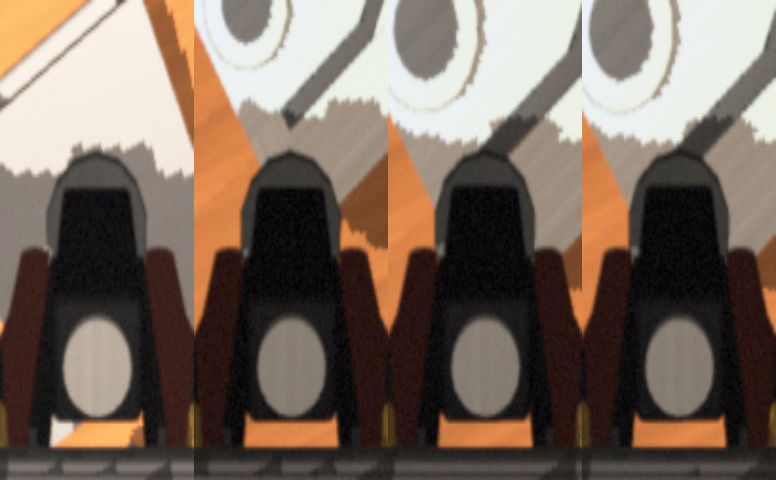

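The cap hasn't moved (within 0.1 px), so the probe is rigid in the grip. The sideways feel suggests walls on both sides, with the groove centre about 2.2 mm along +n. I'll cross-check yaw and position with a fine fit in the top picture.

```bash
python3 - <<'E'
from fine import *
T=arm.calibration("top"); im=cv2.imread("pics/top0.png")
W=arm.calibration("wrist"); t=np.array(arm.current_ee_pos()); W=dict(W); E=np.array(W["extrinsics"]); E[:3,3]+=np.array([.52539,.28134,.26011])-t; W["extrinsics"]=E
iw=cv2.imread("pics/w3.png")
c=np.load("c.npy"); n=np.array([.963,.268]); d=np.array([.268,-.963])
for s in(-.1,-.05,0,.05,.1,None):
  for nm,i,k in(("top",im,T),("wrist",iw,W)):
    z=.0947+.07*(s or 0)
    p0=np.array([.5567,.2175,-1.31,z,s or 0])
    r,m=finefit(i,k,p0,zs=.0003 if s is not None else .003,ss=.001 if s is not None else .1,z0=z,s0=s or 0); p=r.x
    print(s,nm,np.round(p,4),round(r.cost,1),m.sum(),"seam0 rel c n,d mm",np.round([(seam(p)[0][:2]-c[:2])@n*1e3,(seam(p)[0][:2]-c[:2])@d*1e3],1),"seam7",np.round(seam(p)[7],4))
E
```

```text
-0.1 top [ 0.558   0.2178 -1.3065  0.0877 -0.1   ] 13.1 268 seam0 rel c n,d mm [3.1 0. ] seam7 [0.5908 0.1542 0.0807]
-0.1 wrist [ 0.5563  0.2166 -1.3078  0.0877 -0.1   ] 461.7 1377 seam0 rel c n,d mm [1.2 0.7] seam7 [0.589  0.153  0.0807]
-0.05 top [ 0.5575  0.2171 -1.3173  0.0912 -0.05  ] 12.4 268 seam0 rel c n,d mm [3.1 0.5] seam7 [0.5895 0.1531 0.0877]
-0.05 wrist [ 0.5565  0.2173 -1.3038  0.0911 -0.05  ] 464.9 1377 seam0 rel c n,d mm [1.3 0.2] seam7 [0.5894 0.1537 0.0876]
0 top [ 0.5569  0.2163 -1.3281  0.0947  0.    ] 11.8 268 seam0 rel c n,d mm [3.1 0.9] seam7 [0.5883 0.1519 0.0947]
0 wrist [ 5.5660e-01  2.1790e-01 -1.2998e+00  9.4500e-02 -1.0000e-04] 472.4 1377 seam0 rel c n,d mm [ 1.3 -0.4] seam7 [0.5898 0.1545 0.0945]
0.05 top [ 0.5564  0.2155 -1.3389  0.0982  0.05  ] 11.4 268 seam0 rel c n,d mm [3.1 1.4] seam7 [0.5871 0.1508 0.1017]
0.05 wrist [ 0.5568  0.2186 -1.2958  0.098   0.0499] 484.3 1377 seam0 rel c n,d mm [ 1.3 -0.9] seam7 [0.5902 0.1553 0.1015]
0.1 top [ 0.5558  0.2147 -1.3496  0.1017  0.1   ] 11.2 268 seam0 rel c n,d mm [3.1 1.9] seam7 [0.5858 0.1496 0.1087]
0.1 wrist [ 0.5568  0.2194 -1.2917  0.1014  0.0999] 501.2 1377 seam0 rel c n,d mm [ 1.3 -1.6] seam7 [0.5905 0.1563 0.1084]
None top [ 0.5569  0.2166 -1.3394  0.0942  0.0585] 11.2 268 seam0 rel c n,d mm [3.9 0.5] seam7 [0.5875 0.1519 0.0982]
None wrist [ 0.5564  0.2168 -1.3059  0.0889 -0.0778] 464.6 1377 seam0 rel c n,d mm [1.2 0.5] seam7 [0.5892 0.1532 0.0835]
```

Top (3.1 mm) and wrist (1.3 mm) average to the 2.2 mm that I felt. Their yaws agree at a slope of about -0.09, which gives a consistent pose. Now I'll draw along the groove with force feedback.

```bash
cat > draw.py <<'E'
from h import *
p=np.array([.5571,.2172,-1.308,0,0]); P=seam(p)[:,:2]; V=P[[0,2,5,7]].copy()
u=(V[1]-V[0])/np.hypot(*(V[1]-V[0])); V[0]-=.0015*u; V[3]+=.0015*u
z=arm.current_ee_pos()[2]; k=714.; FT=3.3; slope=-.085; cs,sn=np.cos(p[2]),np.sin(p[2])
way=[]
for a,b in zip(V[:-1],V[1:]):
    m=int(np.ceil(np.hypot(*(b-a))/.006)); way+=[(a+(b-a)*i/m,(b-a)/np.hypot(*(b-a))) for i in range(1,m+1)]
off=np.zeros(2); cur=V[0]; arm.servo_line([*V[0],z],rate=.015); f=force(16); log=[]
print("start",np.round(f,2))
for w,d in way:
    n=np.array([-d[1],d[0]]); dx=(w-cur)@np.array([cs,sn])
    e=(FT-f[2])/k                      # wanted extra push-in
    z+=slope*dx-np.clip(.7*e,-.0015,.0015); slope=np.clip(slope-.12*e/.006,-.13,.13)
    fn=f[:2]@n
    if log and abs(fn)>.9: off=np.clip(off+n*np.sign(fn)*min(.0005,abs(fn)*.0002),-.002,.002)
    arm.servo_line([*(w+off),z],rate=.02); f=force(9); cur=w
    log.append((*np.round((w+off)*1e3,1),round(z*1e3,2),round(f[2],2),round(f[:2]@n,2),round(f[:2]@d,2),round(slope,3),*np.round(off*1e3,2)))
    if f[2]>6.5 or f[2]<.4 or abs(f[:2]@n)>8 or abs(f[:2]@d)>8: print("STOP"); break
for l in log: print(*l)
print(arm.current_t(),arm.current_ee_pos())
E
python3 draw.py
```

```text
start [ 0.4  -1.38  2.68]
525.6 276.7 190.02 3.16 0.44 -0.59 -0.102 0.0 0.0
527.1 271.1 189.29 3.46 0.04 0.05 -0.106 0.0 0.0
528.6 265.5 188.82 3.42 -0.11 -0.1 -0.102 0.0 0.0
530.1 259.9 188.35 3.19 -0.23 -0.11 -0.098 0.0 0.0
531.6 254.3 187.67 3.65 0.3 -0.07 -0.102 0.0 0.0
533.1 248.7 187.42 2.94 0.14 0.08 -0.092 0.0 0.0
534.6 243.1 186.54 3.44 -0.18 0.11 -0.102 0.0 0.0
536.1 237.4 186.08 3.63 0.12 -0.02 -0.098 0.0 0.0
540.3 233.4 185.91 3.18 -0.15 -0.56 -0.089 0.0 0.0
544.5 229.3 185.35 3.41 0.07 -0.5 -0.092 0.0 0.0
548.7 225.3 184.99 2.95 0.09 -0.21 -0.089 0.0 0.0
552.9 221.2 184.21 3.12 -0.02 -0.39 -0.099 0.0 0.0
557.1 217.2 183.54 3.23 -0.22 -0.64 -0.104 0.0 0.0
561.3 213.2 182.94 3.18 -0.03 0.08 -0.106 0.0 0.0
565.5 209.1 182.3 3.44 -0.1 -0.47 -0.109 0.0 0.0
569.7 205.1 181.89 3.51 -0.09 -0.38 -0.105 0.0 0.0
573.9 201.0 181.57 3.5 0.21 -0.65 -0.099 0.0 0.0
578.1 197.0 181.27 2.98 0.05 -0.39 -0.094 0.0 0.0
579.6 191.3 180.41 3.35 0.24 -0.43 -0.103 0.0 0.0
581.1 185.7 179.86 3.51 0.06 -0.57 -0.102 0.0 0.0
582.6 180.1 179.48 3.67 0.07 -0.43 -0.096 0.0 0.0
584.1 174.5 179.28 3.55 -0.03 0.04 -0.085 0.0 0.0
585.6 168.9 179.03 3.06 -0.08 0.06 -0.078 0.0 0.0
587.1 163.3 178.35 3.15 0.32 -0.09 -0.085 0.0 0.0
588.6 157.7 177.71 3.08 0.23 -0.08 -0.089 0.0 0.0
590.2 152.1 176.97 3.28 -0.03 -0.44 -0.095 0.0 0.0
38.4417 [0.59025922 0.151673   0.17698579]
```

The push stayed at 2.9–3.7 N and the wall forces were near zero. The mid-floor height comes out at 88.7 mm, which is within spec for the floor (the face would be too high to fit), so the tip ran in the groove. Now I'll hang the probe back up.

```bash
python3 - <<'E'
from h import *
g=np.load("g.npy"); q=rot(g[3]); c=np.array(arm.current_ee_pos())
arm.servo_line([c[0],c[1],.26],rate=.08)
arm.goto([g[0],g[1],.26],q); arm.dwell(.2)
arm.servo_line([g[0],g[1],.19],rate=.1)
print(arm.servo_line([g[0],g[1],g[2]+.004],rate=.05,max_force=6),arm.current_ee_pos())
print(arm.servo_line([g[0],g[1],g[2]-.0005],rate=.01,max_force=4),arm.current_ee_pos(),arm.current_contact_force())
arm.dwell(.2)
arm.command_gripper(.05); arm.dwell(.3); arm.command_gripper(.085)
arm.servo_line([g[0],g[1],.27],rate=.1); arm.dwell(.3)
print(arm.current_t())
W=arm.calibration("wrist"); im=arm.get_image("wrist"); s=arm.get_image("scene")
cv2.imwrite("pics/end.png",np.hstack([cv2.resize(im[130:310,200:480],(400,257)),cv2.resize(s[150:405,100:400],(400,257))]))
E
```

```text
False [ 0.52790797 -0.16998362  0.12223862]
True [ 0.52782166 -0.16986854  0.11793633] [-1.04129275  0.5457278   4.89082267]
47.6917
```

View pics/end.png

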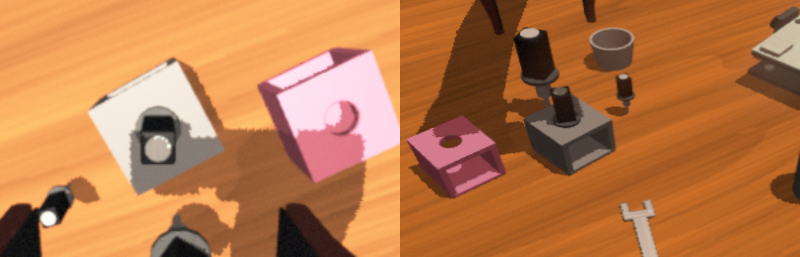

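The probe hangs upright in the grey rest, with its collar on the plate. The gripper is clear and nothing else has moved, so I'm handing in.

```bash
python3 -c "
from bench import arm
print(arm.close_job())"
```

```text
the job is handed in; nothing more can be done
None
```

I drew the middle-sized probe along the whole groove at a light 2.9–3.7 N, hung it back upright in the grey rest and handed the job in at about 48 s; at the start I also pressed the tip sideways against the groove walls (up to about 3.7 N) to find its centre.

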